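# Set out the cook's corner

### The job

Set out the seasonings from the front of the worktop in the wooden stand, each standing upright in its own hollow: the pepper mill in the end hollow nearest the big round tin, the salt shaker in the hollow at the other end, and the spice jar between them. Put the kitchen timer from beside them upright on the middle of the tin's lid. Knock nothing over, and leave the onion and the mug at the front where they are (the things along the back, some of them alike, are not part of this).

Things in the scene. Friction and masses are not known exactly. Their poses are not given: they have to be found in the camera images.
- mill: Tall brown wooden pepper mill, 170 high, a body of revolution; body up to 58 across and 122 high, then a ball-shaped head, about 48 across at its widest, 123 to 159 above the foot, small metal knob on top. Stands upright. Origin: centre of its underside; z up. About 0.18 kg. The one in front of the stored things: a similar one far back under the wall cupboard is not meant.
- salt: Salt shaker: small, round and slightly waisted, white with a grey domed top, 44 across, 90 high (top part from 66 up, about 34 across). Stands upright. Origin: centre of its underside; z up. About 0.1 kg. The one in front of the stored things: a similar one far back under the wall cupboard is not meant.
- jar: Spice jar: slim round glass jar with label and a black lid, 41 across, 105 high. Stands upright. Origin: centre of its underside; z up. The one in front of the stored things: a similar one far back under the wall cupboard is not meant.
- timer: Kitchen timer: low round egg timer with white base and red domed top, 62 across, 53 high (white base to 22). Does not need setting. Origin: centre of its underside; z up. About 0.09 kg. The one in front of the stored things: a similar one far back under the wall cupboard is not meant.
- tin: Big round tin, pale with brown label and flat black lid, 120 across, 132 high; firmly standing, does not move. It stands either to the left or to the right of the stand's middle. Origin: centre of its underside, so the lid's top is 132 above it. The one in front of the stored things: a similar one far back under the wall cupboard is not meant.
- stand: Wooden stand, a flat board 92 (x) by 252 (y) by 18 high with a small brass handle at each end, fixed to the worktop; three equal round hollows in a row along its y axis, 80 apart, each 72 in diameter and 8 deep (floor 10 above the worktop). Origin: centre of its underside; the middle hollow is directly above the origin; y runs along the row to the left end. It lies turned by up to 0.15 rad.
- hollow_left (a point): Centre of the floor of the hollow at the stand's left (+y) end, 10 above the worktop.
- hollow_right (a point): Centre of the floor of the hollow at the stand's right (-y) end, 10 above the worktop.
- onion: Brown-red onion, 68 across, 72 high, standing loose among the things to be moved; stays where it is. Origin: centre of its underside.
- mug: White mug with green dots, 78 across, 93 high, a handle at one side; loose, stays where it is. Origin: on its underside, near the middle of mug and handle. The one in front of the stored things: a similar one far back under the wall cupboard is not meant.
Things that resemble listed ones, but are neither listed nor needed, are in the scene too. Leave any blue or purple look-alike of the timer alone. Leave any turquoise look-alike of the mill alone.

How it is judged:
At the end, for the whole second after the job is handed in: Mill upright in the end hollow on the tin's side, salt in the other end hollow, jar in the middle one, each on the hollow's floor within 18 mm of its centre, tilted under 7 degrees; timer upright on the tin's lid within 22 mm of its centre; all released and at rest (((y of tin in the frame of stand above 0 m and horizontal distance between mill and hollow_left below 0.018 m and height (world z) of mill between 0.004 and 0.014 m and angle between each of mill, salt's own z axis and vertical below 0.12 rad and horizontal distance between salt and hollow_right below 0.018 m and height (world z) of salt between 0.004 and 0.014 m) or (y of tin in the frame of stand below 0 m and horizontal distance between mill and hollow_right below 0.018 m and height (world z) of mill between 0.004 and 0.014 m and angle between each of mill, salt's own z axis and vertical below 0.12 rad and horizontal distance between salt and hollow_left below 0.018 m and height (world z) of salt between 0.004 and 0.014 m)) and horizontal distance between jar and stand below 0.018 m and height (world z) of jar between 0.004 and 0.014 m and angle between each of jar, timer's own z axis and vertical below 0.12 rad and horizontal distance between timer and tin below 0.022 m and height (world z) of timer between 0.122 and 0.142 m and linear speed of each of mill, salt, jar, timer below 0.02 m/s and contact force between the fingers and mill below 0.05 N and contact force between the fingers and salt below 0.05 N and contact force between the fingers and jar below 0.05 N and contact force between the fingers and timer below 0.05 N); the robot touches nothing.
It fails at once if the mug is moved more than 30 mm (distance of mug from where it was at the start of the episode above 0.03 m).
It fails at once if the onion is moved more than 30 mm (distance of onion from where it was at the start of the episode above 0.03 m).
It fails at once if something is knocked over (tilted more than 46 degrees) (angle between any of mill, salt, jar, timer, mug, onion's own z axis and vertical above 0.8 rad).
It also fails if it takes over 122 s, if anything falls off the work surface, if the arm or the gripper's body presses on something with over 40 N, if the wrist force passes 120 N, or if a joint passes its speed limit or range.

### The arm

A 7-joint arm with a two-finger parallel gripper is mounted at the origin on a cart in front of the work surface, level with it; the furniture and walls round the work are solid. World frame = base frame: x ahead of the robot, y to its left, z up, the work surface at z = 0. Lengths are in m, angles in rad, forces in N, time in s.
With the tool pointing down it reaches from about 0.4 to 0.9 m from the base axis. Payload 5.6 kg.
Tool frame: the origin (TCP) lies midway between the tips of the shut fingers; the grasp point (between the pads) lies 19 mm behind it; z points along the fingers, y is the line along which they close (so a half turn about z gives the same grasp; the last joint's range is limited). The gripper opens to 92 mm and grips with 3 to 60 N. Pads are 20 mm wide; open, the fingers measure 128 mm over their backs; the gripper's body (75 mm by 189 mm) begins 69 mm behind the grasp point.
Start: joints at [1.17, 0.468, -0.012, 1.603, 0.006, 1.071, -0.056], TCP at [0.228, -0.609, 0.215] pointing down, gripper open.
Joint ranges: [-2.53, 2.53], [-0.31, 2.02], [-1.57, 1.55], [0.28, 2.44], [-1.29, 4.43], [0.15, 1.84], [-2.92, 2.92]. Speed limits (rad/s): [2.57, 2.57, 3.14, 3.14, 3.14, 3.14, 3.14].

### API

Orientations are given as a 3x3 rotation matrix whose columns are the frame's x, y, z axes.
In Python, from station import env, effector, solver, viewer, workorder, search_frame, tip_of gives the robot as it stands. Calls block until the motion is done:
- env.reach(position, orientation): joint-space move of the TCP to a pose.
- env.movel(position, frame=None, rate=0.15): straight line of the TCP; frame=None keeps the orientation; rate is the mean speed in m/s.
- env.goto_joints(angles): joint-space move.
- effector.release() and effector.grasp(squeeze=None): open the fingers fully, or close them until they stop; squeeze is the grip in N (None keeps the last).
- env.pause(seconds).
- solver.inverse_kinematics(position, orientation): joint angles nearest the present ones, or None.
- env.sense(): the state.
- viewer.read_camera(name): name is "scene" or "top" or "wrist"; returns (picture, depth): 480x640x3 uint8, red, green, blue; 480x640 float32, m along the optical axis (not along the pixel's ray), 0 where there is no reading.
- viewer.camera_info(name): a dict with "intrinsics" (3x3 intrinsics, pixels), "dist_coeffs" ([k1, k2, p1, p2, k3] as OpenCV has them; the pictures are not rectified), "eye" and "rotation" of the camera in the world; the wrist camera has in their place "T_tool_cam" (4x4, takes a point from camera to tool coordinates, whose origin is the TCP and whose axes are the flange's). Camera axes: x right, y up, looking along -z (the intrinsics and any distortion apply to the point x, -y, -z); pixel columns grow to the right and rows downward; lengths in m; the calibration is good to about 2 mm. A picture is of the moment at which its call begins: read the wrist's pose just before it. camera_info takes no time and is no camera call.
A pose or a line that the arm cannot do raises env.PlanningError and nothing moves.
- workorder.finish_job(): hands the job in; it is judged then, once.
Trained networks look in the newest picture that a camera, given by its name, has taken for a name from the list of things; names that differ only in an ending like _2 or _b are one class to them, and where a whole thing is asked for, a point or a joint stands for the part that bears it (a point fixed in the world has none). Each returns a list of dicts, best first, with "score" (0 to 1); they miss things now and then, are a little off and sometimes report something else, mostly with a low value. They report only what shows in the picture. A call takes as long as a camera call. They do not tell look-alikes from the thing itself.
- search_frame(camera, name): "at" ([x, y, z] in m, in world coordinates, good to about 4 mm: the middle of the surface that is visible of it).
- tip_of(camera, name): "at" ([x, y, z] in m, in world coordinates, good to about 4 mm: a listed point, or the origin of a listed thing).
The state is a dict: "t": time; "joint_positions": joint angles; "joint_velocities": joint speeds; "tau": joint torques, N m; "ee_pos": TCP position; "tcp_rot": TCP orientation; "wrist_force": force on the tool from outside, world axes, zero at the start; "moment": the same for the moment, N m; "gripper_width": finger opening in m; "grasp_force": force on a finger pad.
Only numpy, scipy, OpenCV 4.12 (cv2) and the standard library are available. Lean on these libraries where they do the work, as an engineer would, in place of code of your own. Each camera call takes 0.05 s, during which the arm holds its last target. There are 200 camera calls.

## Working session

There is one attempt and no reset: what is moved stays moved. The work goes in short steps, each a Python script; the robot and the scene stay as the last script left them, time stands still between calls to the robot, and variables do not carry over. Pictures are saved under pics/ and viewed, at most 14 in all, crops included, and the job is handed in when it is done.

```bash
mkdir -p pics; ls
python3 - <<'E'
from station import env,viewer,search_frame,tip_of
import cv2,numpy as np
for c in ("scene","top"):
    p,d=viewer.read_camera(c); cv2.imwrite(f"pics/{c}0.png",p[:,:,::-1]); np.save(f"pics/{c}_d.npy",d)
    i=viewer.camera_info(c); print(c,np.round(i["eye"],3),np.round(i["rotation"],2).tolist(),np.round(i["intrinsics"],1).tolist(),i["dist_coeffs"])
    for n in "mill salt jar timer tin stand hollow_left hollow_right onion mug".split():
        r=tip_of(c,n); print(n,[(np.round(q["at"],3).tolist(),round(q["score"],2)) for q in r])
E
```

```text
pics
scene [0.087 0.311 1.033] [[-0.64, 0.67, -0.38], [-0.77, -0.55, 0.32], [0.0, 0.5, 0.87]] [[484.7, 0.0, 326.2], [0.0, 484.7, 239.4], [0.0, 0.0, 1.0]] [-0.13547955  0.          0.          0.          0.        ]
mill [([0.437, -0.274, 0.0], 0.96), ([0.622, -0.192, -0.0], 0.68)]
salt [([0.516, -0.318, 0.0], 0.57)]
jar [([0.597, -0.089, 0.002], 0.62)]
timer [([0.545, -0.438, 0.004], 0.81), ([0.43, -0.388, 0.001], 0.78), ([0.452, -0.501, 0.004], 0.68), ([0.462, 0.125, -0.003], 0.63)]
tin [([0.465, -0.1, -0.002], 0.96)]
stand [([0.465, 0.126, -0.002], 0.78)]
hollow_left [([0.46, 0.208, 0.008], 0.78)]
hollow_right [([0.459, 0.049, 0.012], 0.69), ([0.461, 0.208, 0.007], 0.52)]
onion [([0.523, -0.212, -0.003], 0.62)]
mug [([0.454, 0.366, 0.004], 0.76)]
top [ 0.407 -0.047  1.641] [[0.03, 1.0, -0.07], [-1.0, 0.03, -0.0], [-0.0, 0.07, 1.0]] [[584.2, 0.0, 323.0], [0.0, 584.2, 236.8], [0.0, 0.0, 1.0]] [-0.17654278  0.          0.          0.          0.        ]
mill [([0.622, -0.196, 0.002], 0.87), ([0.431, -0.272, 0.001], 0.83)]
salt [([0.513, -0.32, -0.002], 0.66)]
jar [([0.596, -0.086, 0.002], 0.46), ([0.431, -0.27, -0.002], 0.32)]
timer [([0.432, -0.387, 0.003], 0.92), ([0.45, -0.504, 0.001], 0.82), ([0.547, -0.433, 0.001], 0.61), ([0.514, -0.32, -0.002], 0.49)]
tin [([0.459, -0.105, -0.007], 0.98)]
stand [([0.463, 0.127, -0.004], 0.92)]
hollow_left [([0.46, 0.206, 0.011], 0.9), ([0.46, 0.045, 0.013], 0.29)]
hollow_right [([0.457, 0.046, 0.012], 0.8)]
onion [([0.525, -0.209, 0.002], 0.61)]
mug [([0.454, 0.369, 0.003], 0.79)]
```

View pics/scene0.png

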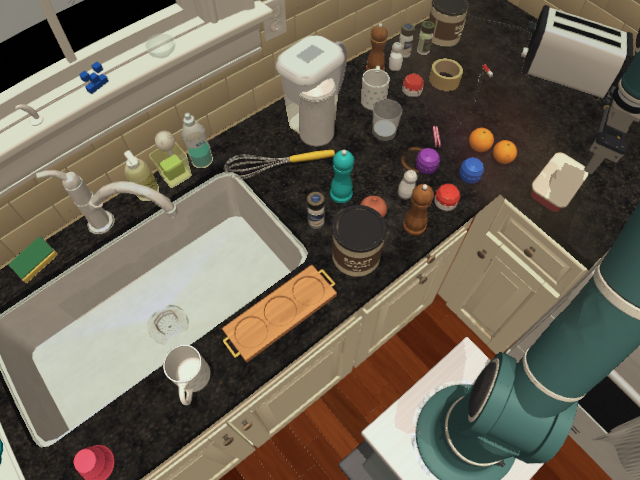

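View pics/top0.png

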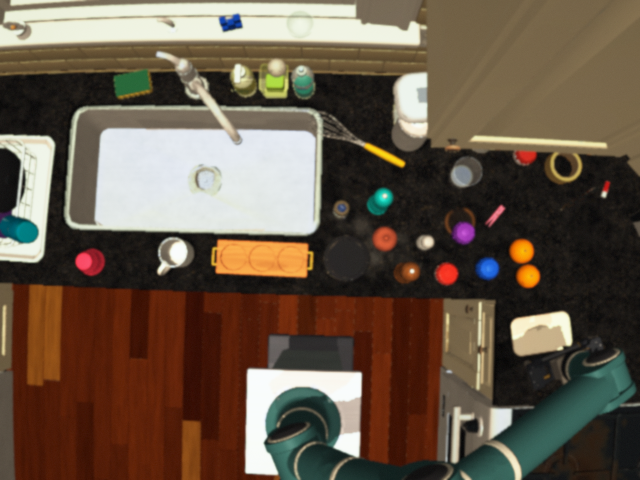

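Run:
```python
import cv2
p=cv2.imread("pics/scene0.png")[130:260,295:495]
cv2.imwrite("pics/crop.png",cv2.resize(p,None,fx=4,fy=4,interpolation=cv2.INTER_CUBIC))
```

```text
(no output)
```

View pics/crop.png

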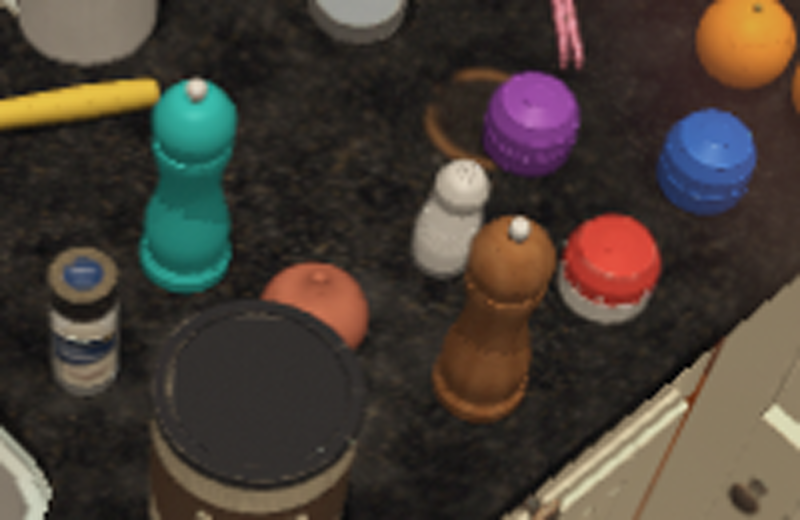

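Front candidates are the brown mill (418,210; not the turquoise 342,175 or the rear one 377,45), the red timer (447,197; not purple 428,160, blue 471,170 or rear red 412,85), the salt (408,184; rear 396,57) and the jar (316,210; rear 406,40). The crop confirms colours and shapes. The tin is to the stand's right, so the mill goes in the right hollow and the salt in the left. Next I survey the stand, tin and jar with the wrist camera, then pick up the jar.

```bash
cat > h.py <<'E'
from station import env,effector,solver,viewer,search_frame,tip_of,workorder
import numpy as np, cv2
def R(a):
    y=np.array([np.cos(a),np.sin(a),0]); z=np.array([0,0,-1.]); return np.c_[np.cross(y,z),y,z]
def go(p,a):
    q0=env.sense()["joint_positions"]; best=None
    for b in (a,a+np.pi):
        q=solver.inverse_kinematics(list(p),R(b))
        if q is not None and (best is None or abs(q[6]-q0[6])<best[0]): best=(abs(q[6]-q0[6]),b)
    if best is None: raise RuntimeError(f"no IK {p} {a}")
    env.reach(list(p),R(best[1])); return best[1]
def look(names,guess):
    viewer.read_camera("wrist"); o={}
    for n in names:
        r=[np.array(q["at"]) for q in tip_of("wrist",n)]
        r=[q for q in r if np.linalg.norm(q[:2]-guess[n])<.03]
        o[n]=r[0] if r else None
    return o
def shot(c,f):
    cv2.imwrite(f"pics/{f}.png",viewer.read_camera(c)[0][:,:,::-1])
G=dict(mill=(.434,-.273),salt=(.5145,-.319),jar=(.5965,-.0875),timer=(.431,-.3875),tin=(.462,-.1025),
 stand=(.464,.1265),hollow_left=(.460,.207),hollow_right=(.458,.0475))
G={k:np.array(v) for k,v in G.items()}
S=lambda s=None:print(s or "",*[(k,np.round(env.sense()[k],3)) for k in ("t","ee_pos","gripper_width","grasp_force","wrist_force")])
def pick(xy,a,gz,zlift,squeeze=15):
    zt=gz-.019
    go([*xy,max(zt+.15,.28)],a); env.movel([*xy,zt],rate=.15)
    effector.grasp(squeeze); S("grasped")
    env.movel([*xy,zlift],rate=.15); S("lifted")
def place(xy,a,gz,floor,up=.15):
    zt=gz-.019+floor+.002; 
    env.movel([*xy,zt],rate=.1) ; S("down"); effector.release(); env.pause(.3)
    env.movel([*xy,zt+up],rate=.15); S("out")
E
python3 - <<'E'
from h import *
p=env.sense()["ee_pos"]; env.movel([p[0],p[1],.33],rate=.3)
for xy,names in (((.44,-.33),["mill","salt","timer"]),((.47,-.05),["tin","jar","hollow_right","stand"]),((.45,.127),["stand","hollow_left","hollow_right"])):
    go([*xy,.36],np.pi/2); o=look(names,G)
    print({k:None if v is None else np.round(v,3).tolist() for k,v in o.items()})
S(); print(env.sense()["joint_positions"])
shot("wrist","w1")
E
```

```text
{'mill': [0.428, -0.269, -0.003], 'salt': [0.515, -0.318, -0.001], 'timer': [0.43, -0.386, -0.004]}
{'tin': [0.465, -0.106, -0.0], 'jar': [0.596, -0.088, -0.005], 'hollow_right': [0.459, 0.048, 0.012], 'stand': [0.462, 0.125, 0.002]}
{'stand': [0.459, 0.119, 0.002], 'hollow_left': [0.461, 0.207, 0.012], 'hollow_right': [0.461, 0.048, 0.01]}
 ('t', np.float64(5.442)) ('ee_pos', array([0.451, 0.125, 0.36 ])) ('gripper_width', np.float64(0.092)) ('grasp_force', np.float64(0.0)) ('wrist_force', array([0.291, 0.648, 0.234]))
[ 0.16434894  0.06177638 -0.52500902  1.8088952   0.03252927  1.27972214
 -1.94342515]
```

View pics/w1.png

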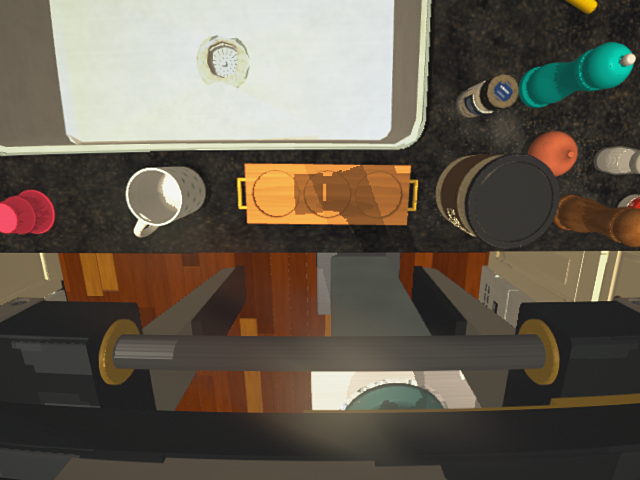

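The wrist view agrees with the other cameras: stand board at (245–410, 165–222), tin lid at (512,200), jar at (490,95). Jar first.

```bash
cat >> h.py <<'E'
G.update({k:np.array(v) for k,v in dict(mill=(.432,-.2715),salt=(.5145,-.319),jar=(.5963,-.0875),timer=(.4307,-.387),tin=(.463,-.104),
 stand=(.4607,.127),hollow_left=(.4605,.207),hollow_right=(.459,.0475)).items()})
E
python3 - <<'E'
from h import *
g=.078
go([*(G["jar"]+[-.0,.03]),.33],np.pi/4)
pick(G["jar"],np.pi/4,g,.3)
go([*G["stand"],.3],0); S()
place(G["stand"],0,g,.010)
E
```

```text
grasped ('t', np.float64(9.225)) ('ee_pos', array([ 0.596, -0.087,  0.059])) ('gripper_width', np.float64(0.041)) ('grasp_force', np.float64(14.996)) ('wrist_force', array([ 0.49 ,  0.864, -0.158]))
lifted ('t', np.float64(10.983)) ('ee_pos', array([ 0.596, -0.087,  0.299])) ('gripper_width', np.float64(0.04)) ('grasp_force', np.float64(14.996)) ('wrist_force', array([-0.679, -1.031, -0.727]))
 ('t', np.float64(12.642)) ('ee_pos', array([0.461, 0.127, 0.3  ])) ('gripper_width', np.float64(0.041)) ('grasp_force', np.float64(14.995)) ('wrist_force', array([-0.003, -0.05 , -1.191]))
down ('t', np.float64(15.083)) ('ee_pos', array([0.461, 0.127, 0.071])) ('gripper_width', np.float64(0.041)) ('grasp_force', np.float64(14.996)) ('wrist_force', array([ 0.914, -1.312, -0.826]))
out ('t', np.float64(17.408)) ('ee_pos', array([0.46 , 0.127, 0.22 ])) ('gripper_width', np.float64(0.092)) ('grasp_force', np.float64(0.0)) ('wrist_force', array([-0.736, -0.256,  0.249]))
```

Run:
```python
from h import *
g=.141
env.movel([*G["stand"],.3],rate=.3)
pick(G["mill"],0,g,.34,20)
go([*G["hollow_right"],.34],0); S()
shot("scene","s1")
r=[np.round(q["at"],3).tolist() for q in tip_of("scene","mill")+tip_of("scene","jar")]; print(r)
```

```text
grasped ('t', np.float64(21.25)) ('ee_pos', array([ 0.432, -0.272,  0.122])) ('gripper_width', np.float64(0.048)) ('grasp_force', np.float64(20.0)) ('wrist_force', array([ 0.179, -0.38 ,  0.291]))
lifted ('t', np.float64(22.85)) ('ee_pos', array([ 0.432, -0.271,  0.339])) ('gripper_width', np.float64(0.048)) ('grasp_force', np.float64(20.0)) ('wrist_force', array([-0.564, -0.653, -1.831]))
 ('t', np.float64(24.067)) ('ee_pos', array([0.459, 0.046, 0.34 ])) ('gripper_width', np.float64(0.048)) ('grasp_force', np.float64(20.0)) ('wrist_force', array([-0.219, -0.876, -1.703]))
[[0.622, -0.192, 0.001], [0.463, 0.04, 0.217], [0.457, 0.132, 0.013]]
```

View pics/s1.png

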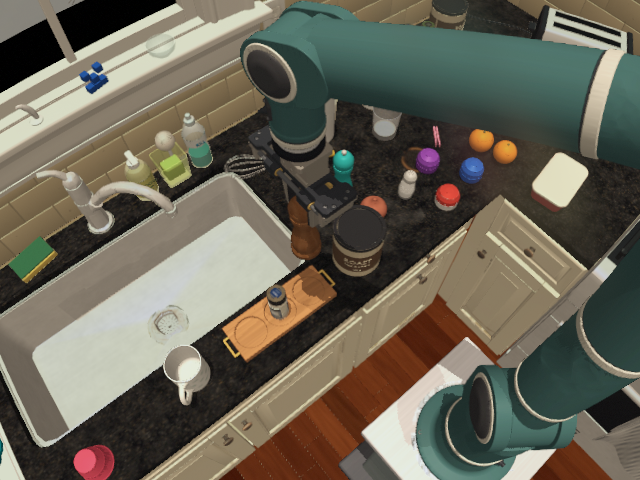

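The jar stands in the middle hollow (278,300) and the mill hangs from the gripper (305,225). I check where the foot is, then place it.

Run:
```python
from h import *
env.pause(.4); ee=env.sense()["ee_pos"]; off=[]
for c in ("scene","top","wrist"):
    for i in range(2):
        viewer.read_camera(c)
        off+=[np.array(q["at"])[:2]-ee[:2] for q in tip_of(c,"mill") if np.linalg.norm(np.array(q["at"])[:2]-ee[:2])<.04]
print(np.round(off,3).tolist())
m=np.clip(np.median(off,0),-.006,.006) if len(off)>1 else np.zeros(2); print(m)
t=G["hollow_right"]-m*.7
env.movel([*t,.2],rate=.15)
place(t,0,.141,.010)
```

```text
[[0.004, -0.003], [0.004, -0.004], [-0.003, 0.001], [-0.006, 0.005]]
[ 0.00093526 -0.00101432]
down ('t', np.float64(27.108)) ('ee_pos', array([0.459, 0.048, 0.134])) ('gripper_width', np.float64(0.048)) ('grasp_force', np.float64(20.0)) ('wrist_force', array([-0.231,  0.619, -1.937]))
out ('t', np.float64(29.342)) ('ee_pos', array([0.458, 0.048, 0.283])) ('gripper_width', np.float64(0.092)) ('grasp_force', np.float64(0.0)) ('wrist_force', array([ 0.522,  0.574, -0.478]))
```

Run:
```python
from h import *
g=.048
pick(G["salt"],0,g,.3,15)
go([*G["hollow_left"],.3],0)
place(G["hollow_left"],0,g,.010)
env.movel([*G["hollow_left"],.32],rate=.3)
o=[]
go([.44,-.33,.36],np.pi/2); print(look(["timer","tin","onion"],{**G,"onion":(.524,-.21)}))
shot("wrist","w2"); shot("scene","s2")
```

```text
grasped ('t', np.float64(33.375)) ('ee_pos', array([ 0.515, -0.319,  0.029])) ('gripper_width', np.float64(0.041)) ('grasp_force', np.float64(15.045)) ('wrist_force', array([ 1.096, -0.183, -0.228]))
lifted ('t', np.float64(35.333)) ('ee_pos', array([ 0.514, -0.319,  0.299])) ('gripper_width', np.float64(0.042)) ('grasp_force', np.float64(15.034)) ('wrist_force', array([ 0.63 , -0.084, -0.456]))
down ('t', np.float64(39.992)) ('ee_pos', array([0.461, 0.207, 0.041])) ('gripper_width', np.float64(0.041)) ('grasp_force', np.float64(15.034)) ('wrist_force', array([ 1.157, -0.241, -1.528]))
out ('t', np.float64(42.308)) ('ee_pos', array([0.46 , 0.207, 0.19 ])) ('gripper_width', np.float64(0.092)) ('grasp_force', np.float64(0.0)) ('wrist_force', array([-0.275,  0.084, -0.534]))
{'timer': array([ 0.4325, -0.3877, -0.0028]), 'tin': array([ 4.632e-01, -1.058e-01, -3.000e-04]), 'onion': array([ 0.5187, -0.2126,  0.003 ])}
```

View pics/s2.png

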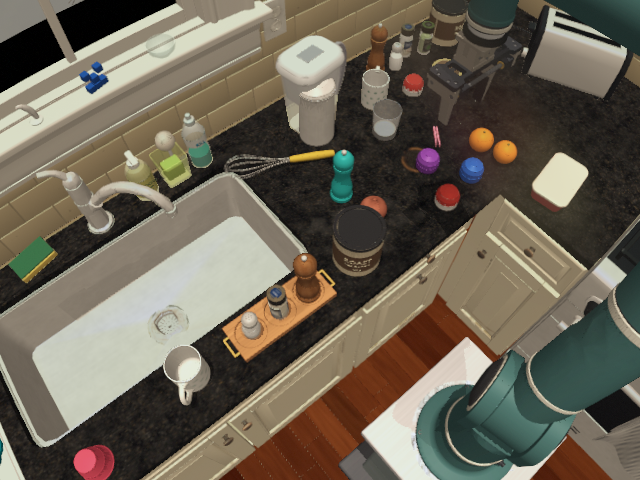

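The salt (250,325), jar (278,300) and mill (306,278) stand upright in their hollows. The red timer at (447,197) is next, going on the tin lid.

Run:
```python
from h import *
g=.026; T=np.array([.463,-.1045])
pick(np.array([.4312,-.3873]),0,g,.34,12)
go([*T,.34],0)
place(T,0,g,.132)
env.movel([*T,.36],rate=.3)
go([.44,-.33,.38],np.pi/2); env.pause(.5)
for c in ("scene","top"):
    viewer.read_camera(c)
    for n in "mill salt jar timer tin stand hollow_left hollow_right onion mug".split():
        print(c,n,[np.round(q["at"],3).tolist() for q in tip_of(c,n)][:4])
    p=viewer.read_camera(c)[0][:,:,::-1]
    p=p[180:400,140:440] if c=="scene" else p[210:300,190:410]
    cv2.imwrite(f"pics/{c}_end.png",cv2.resize(p,None,fx=2.6,fy=2.6,interpolation=cv2.INTER_CUBIC))
S()
```

```text
grasped ('t', np.float64(48.967)) ('ee_pos', array([ 0.431, -0.387,  0.007])) ('gripper_width', np.float64(0.06)) ('grasp_force', np.float64(12.0)) ('wrist_force', array([ 1.278, -0.488,  0.697]))
lifted ('t', np.float64(51.333)) ('ee_pos', array([ 0.431, -0.387,  0.339])) ('gripper_width', np.float64(0.06)) ('grasp_force', np.float64(12.0)) ('wrist_force', array([ 0.063,  0.041, -1.213]))
down ('t', np.float64(54.575)) ('ee_pos', array([ 0.463, -0.105,  0.141])) ('gripper_width', np.float64(0.06)) ('grasp_force', np.float64(12.0)) ('wrist_force', array([ 1.235, -0.022, -1.141]))
out ('t', np.float64(56.658)) ('ee_pos', array([ 0.462, -0.105,  0.29 ])) ('gripper_width', np.float64(0.092)) ('grasp_force', np.float64(0.0)) ('wrist_force', array([-0.076,  0.43 ,  0.407]))
scene mill [[0.625, -0.194, 0.002], [0.463, 0.044, 0.009]]
scene salt [[0.46, 0.206, 0.012]]
scene jar [[0.458, 0.129, 0.015], [0.464, 0.043, 0.01]]
scene timer [[0.463, -0.106, 0.133], [0.449, -0.502, 0.003], [0.548, -0.435, -0.0], [0.46, -0.101, 0.0]]
scene tin [[0.465, -0.1, 0.001]]
scene stand [[0.463, 0.127, -0.002]]
scene hollow_left [[0.464, 0.207, 0.008]]
scene hollow_right [[0.458, 0.05, 0.013], [0.464, -0.101, -0.002]]
scene onion [[0.522, -0.21, -0.004]]
scene mug [[0.454, 0.367, -0.0], [0.46, 0.208, 0.012]]
top mill [[0.623, -0.197, 0.002], [0.458, 0.052, 0.01]]
top salt [[0.459, 0.206, 0.01], [0.46, 0.05, 0.011]]
top jar [[0.461, 0.128, 0.01]]
top timer [[0.465, -0.105, 0.134], [0.548, -0.436, -0.001]]
top tin [[0.459, -0.105, -0.002], [0.46, 0.049, 0.012]]
top stand [[0.462, 0.128, 0.003]]
top hollow_left [[0.461, 0.207, 0.008]]
top hollow_right [[0.457, 0.047, 0.014]]
top onion [[0.525, -0.206, -0.0]]
top mug [[0.452, 0.369, 0.004]]
 ('t', np.float64(59.758)) ('ee_pos', array([ 0.44, -0.33,  0.38])) ('gripper_width', np.float64(0.092)) ('grasp_force', np.float64(0.0)) ('wrist_force', array([-0.906, -0.157,  0.068]))
```

View pics/scene_end.png

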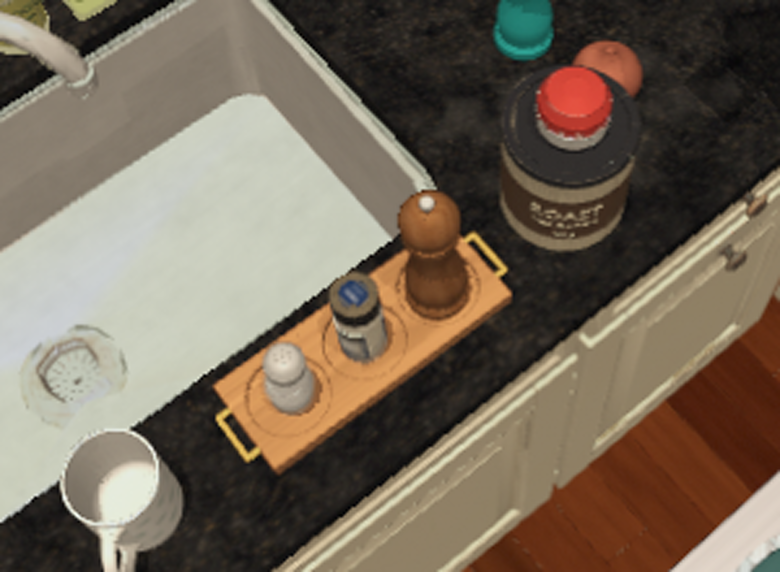

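View pics/top_end.png

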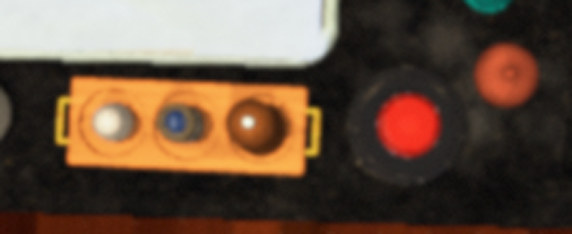

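The crops show all three seasonings upright inside their hollows (290,385; 358,330; 435,270) and the timer centred on the lid (575,105). The onion and mug have not moved, so I hand in.

```bash
python3 -c "
from station import workorder
print(workorder.finish_job())"
```

```text
the job is handed in; nothing more can be done
None
```

The job is handed in, with no verdict returned: the last images showed mill, jar and salt upright in the right, middle and left hollows, the timer centred on the tin's lid, and the onion and mug where they were.

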